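Shut the tool case and hook its bail latch

TASK

Close the lid of the blue steel tool case, swing the hinged steel bail on its front edge down over the catch, pull the bail down against the springy lid and bring its cross bar in behind the lip of the catch, so that it stays hooked and holds the lid down when you let go. Be firm but do not use brute force, and leave the glue bottle, the tin and the marker pen round the case where they are.

Things in the scene. Friction and masses are not known exactly. Their poses are not given: they have to be found in the camera images.
- case: Blue steel tool case fast on the bench (does not move when pushed), 140 mm deep (x), 190 mm wide (y), rim 85 mm up. Origin: centre of its underside, on the bench. Its -x side is the front, turned to the robot, with the catch; +x the back with the lid hinge; z up. The lid's hinge axis runs along its y through (+70, 0, +88) mm.
- lid (a joint): Lid angle (rad): 0 = pressed right down to its stop, grows as it opens; starts 0.8 to 1.25. The lid stays where it is left (hinge friction 0.22 N m). Two sprung rubber buffers at the front corners carry the shut lid: left alone it comes up to about 0.06 to 0.07 (front edge 10 mm up); pressing its front fully down takes about 10 N. Hooked, it stands at about 0.04.
- lid_edge (a point): Middle of the lid's front edge, on its top face; moves with the lid. The lid is a plate 146 mm from hinge axis to front edge, 194 mm wide, 12 mm thick; the hinge axis lies level with its underside.
- bail_hinge (a point): Point on the bail's hinge axis, in the middle, 2 mm in front of the lid's front edge and half way through the lid's thickness; the axis runs along the case's y and moves with the lid.
- bail (a joint): Bail angle relative to the lid (rad): 0 = hangs square down from the lid along the case front, 1.57 = points straight forward, 3.0 = folded up (limit). Starts 2.0 to 2.7. A light friction (0.03 N m) keeps it where it is left. With the lid on its buffers and the cross bar resting outside on the catch's lip it reads 0.2 to 0.3; hooked, -0.1 to 0.05.
- bail_bar (a point): Middle of the bail's round cross bar, 5 mm thick, 36 mm from the bail's hinge axis. The bail is a steel frame 38 mm wide: two side arms from hinge to cross bar with an open window between them (28 mm wide) that passes over the catch; beyond the bar a plate goes on to the thumb tab.
- tab_top (a point): Top of the thumb tab with the red pad, the place to push with the fingertips: a flat ledge 38 mm wide, standing 34 mm out from the bail's lower end, to the front when the bail hangs. The point lies 20 mm out from the frame's plane and 50 mm from the hinge axis along it. Pushing the tab down with 12 to 22 N draws the lid right down and also turns the bar inward.
- catch_seat (a point): Where the cross bar's centre lies when hooked: 8 mm before the front wall, 64 mm above the bench. The catch is a steel hook 16 mm wide, 15 mm out from the wall: a roof 4 mm thick, underside 66.5 mm up, with a lip 3 mm thick hanging 3.5 mm down at its outer end. The bar passes under the lip only with the lid drawn below 0.015 rad; let go, the buffers lift it to the roof behind the lip.
- glue_bottle: Yellow and black glue bottle, 42 mm thick, 110 mm tall, standing loose at the left of the case. Origin: centre of its underside.
- flux_tin: Low round tin, 60 mm across, 35 mm tall, standing loose at the right of the case. Origin: centre of its underside.
- marker_pen: Black and white marker pen, 131 mm long, 16 mm thick, lying loose on the bench between the robot and the case. Origin: its middle, on the bench.

How it is judged:
By the outcome, as a careful person would: the job done as asked, in the order asked, and still so for the second after the job is handed in, with the robot touching nothing.
It also fails if it takes over 48 s, if anything falls off the work surface, if the arm or the gripper's body presses on something with over 40 N, if the wrist force passes 120 N, or if a joint passes its speed limit or range.

ROBOT

A 6-joint arm with a two-finger parallel gripper is mounted at the origin on a cart in front of the work surface, level with it; the furniture and walls round the work are solid. World frame = base frame: x ahead of the robot, y to its left, z up, the work surface at z = 0. Lengths are in m, angles in rad, forces in N, time in s.
With the tool pointing down it reaches from about 0.3 to 0.875 m from the base axis. Payload 6.4 kg.
Tool frame: the origin (TCP) lies between the finger pads; the fingertips stand 22 mm ahead of it and the grasp point (between the pads) lies 3 mm ahead of it; z points along the fingers, y is the line along which they close (so a half turn about z gives the same grasp; the last joint's range is limited). The gripper opens to 85 mm and grips with 20 to 120 N. Pads are 22 mm wide; open, the fingers measure 114 mm over their backs; the gripper's body (76 mm by 85 mm) begins 54 mm behind the grasp point. The pads swing forward as they close: fully open they stand 13 mm farther back than shut.
Start: joints at [0.947, 0.181, 1.607, -0, 1.354, -0.206], TCP at [0.233, 0.526, 0.253] pointing down, gripper open.
Joint ranges: [-2.99, 2.99], [-0.89, 2.07], [0.3, 2.58], [-1.14, 4.28], [0, 2.63], [-3.12, 3.12]. Speed limits (rad/s): [2.57, 2.57, 3.01, 3.14, 3.14, 3.14].

INTERFACE

Orientations are given as a unit quaternion [w, x, y, z].
In Python, from bench import ctrl, imaging, workorder gives the robot as it stands.
- The arm moves only by the shell command python3 -m pendant 'ROWS' [OPENING]. ROWS is JSON, a list of rows, each a list of 4 numbers: the shift along the tool's x, y, z in cm, then the turn about the tool's z in degrees. In form: [[dx, dy, dz, roll], ...]. A call has 1 to 12 rows; each row is the pose to reach, as a shift and turn from the pose commanded when the call began, along the tool's axes at that moment; what a row does not reach only later rows make up. A row lasts 1/12 s, in which the tool goes at most 41.7 mm and 7.16 degrees, less where a joint would pass 70% of its speed; a pose out of reach is approached as far as the arm can. A call with a gripper value outside its range is refused whole. OPENING is the opening, from 0 (shut) to 1 (fully open), set as the call begins (- or left out, the last holds). The fingers move at their own pace and stop on an object; the grip force is fixed at half the most. Time passes only in rows, so rows that repeat a pose let the fingers close. It gives the time, the measured TCP pose, the force, the opening and the grip force at its end, in the units of the state.
- ctrl.get_obs(): the state, without advancing time (a new reading comes with each control period).
- imaging.camera(name): name is "scene" or "side" or "wrist"; returns the picture (420x560x3 uint8, red, green, blue); there is no depth.
- imaging.camera_info(name): a dict with "K" (3x3 intrinsics, pixels), "T" (4x4, takes a point from camera to world coordinates); the wrist camera has in their place "tool_from_camera" (4x4, takes a point from camera to tool coordinates, whose origin is the TCP and whose axes are the flange's). Camera axes: x right, y up, looking along -z (the intrinsics and any distortion apply to the point x, -y, -z); pixel columns grow to the right and rows downward; lengths in m; the calibration is good to about 2 mm. A picture is of the moment at which its call begins: read the wrist's pose just before it. camera_info takes no time and is no camera call.
- workorder.hand_in(): hands the job in; it is judged then, once.
The state is a dict: "time_s": time; "q": joint angles; "dq": joint speeds; "joint_efforts": joint torques, N m; "eef_pos": TCP position; "eef_rot": TCP orientation; "wrist_force": force on the tool from outside, world axes, zero at the start; "torque": the same for the moment, N m; "opening": opening from 0.0 (shut) to 1.0 (fully open); "grasp_force": force on a finger pad.
Only numpy, scipy, OpenCV 4.12 (cv2) and the standard library are available. Lean on these libraries where they do the work, as an engineer would, in place of code of your own. Each camera call takes 0.05 s, during which the arm holds its last target. There are 200 camera calls.

## Working session

There is one attempt and no reset: what is moved stays moved. The work goes in short steps, Python scripts to look and compute and a shell command to move; the robot and the scene stay as the last step left them, time stands still between calls to the robot, and variables do not carry over. Pictures are saved under pics/ and viewed, at most 10 in all, crops included, and the job is handed in when it is done.

```bash
ls; mkdir -p pics; python3 - <<'E'
from bench import ctrl, imaging
import cv2, numpy as np
o=ctrl.get_obs(); print(o)
ims=[]
for n in ("scene","side"):
    im=imaging.camera(n); cv2.imwrite(f"pics/{n}0.png",im[:,:,::-1]); i=imaging.camera_info(n); print(n,{k:np.round(v,4).tolist() if hasattr(v,'__len__') and not isinstance(v,str) else v for k,v in i.items()})
print(imaging.camera_info("wrist"))
E
```

```text
pics
{'time_s': 0.0, 'q': array([ 9.46707240e-01,  1.81571966e-01,  1.60805785e+00, -8.95369330e-06,
        1.35379818e+00, -2.06246952e-01]), 'dq': array([-0.00156234,  0.00108802, -0.00134136,  0.00052593, -0.00061573,
        0.0004125 ]), 'joint_efforts': array([-1.90418737e-04, -4.44864464e+01, -3.51335227e+01, -2.37594186e-04,
        8.90417869e-03, -3.25943927e-05]), 'eef_pos': array([0.23296456, 0.52510104, 0.25234265]), 'eef_rot': array([-3.66136091e-04,  2.07403515e-01,  9.78255048e-01, -8.41474132e-04]), 'wrist_force': array([-0.20575279, -1.11179105, -0.59959324]), 'torque': array([ 0.03207048, -0.0179519 ,  0.00274957]), 'grasp_force': 0.0, 'opening': 0.9974703342300605}
scene {'K': [[400.684, 0.0, 283.4442], [0.0, 400.684, 212.054], [0.0, 0.0, 1.0]], 'T': [[-0.6156, 0.4094, -0.6734, 0.0202], [-0.7877, -0.2923, 0.5423, 0.4286], [0.0252, 0.8642, 0.5024, 0.509], [0.0, 0.0, 0.0, 1.0]]}
side {'K': [[494.9342, 0.0, 284.1299], [0.0, 494.9342, 206.6055], [0.0, 0.0, 1.0]], 'T': [[0.9256, 0.2224, -0.3063, 0.3123], [-0.3782, 0.5759, -0.7248, -0.6593], [0.0152, 0.7867, 0.6172, 0.6105], [0.0, 0.0, 0.0, 1.0]]}
{'K': array([[291.89285886,   0.        , 279.61517416],
       [  0.        , 291.89285886, 209.5330993 ],
       [  0.        ,   0.        ,   1.        ]]), 'tool_from_camera': array([[ 1.29333103e-03,  9.65183646e-01,  2.61569983e-01,
         6.59608444e-02],
       [ 9.99999040e-01, -1.11829548e-03, -8.18019247e-04,
        -1.59009243e-03],
       [-4.97026270e-04,  2.61570790e-01, -9.65184166e-01,
        -1.21519924e-01],
       [ 0.00000000e+00,  0.00000000e+00,  0.00000000e+00,
         1.00000000e+00]])}
```

View pics/scene0.png

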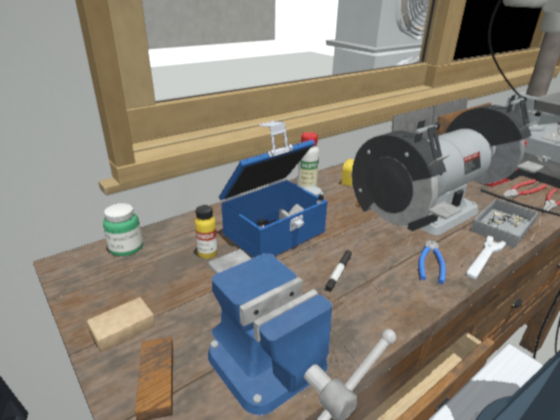

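View pics/side0.png

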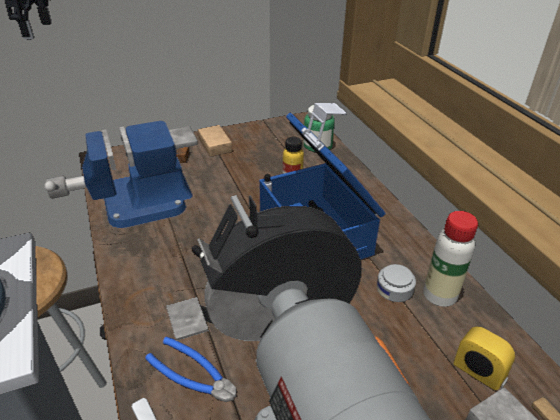

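The scene view shows the case at about (275,215), the open lid and the bail up at (275,135), and the pen at (339,270). The side view shows the case at (320,205), the tin at (397,282), the glue bottle at (292,158) and the bail at (325,115). I'll enlarge both.

```bash
python3 - <<'E'
import cv2, numpy as np
a=cv2.imread("pics/scene0.png")[110:290,190:370]; b=cv2.imread("pics/side0.png")[95:275,245:425]
cv2.imwrite("pics/c0.png",np.hstack([cv2.resize(x,(400,400),interpolation=cv2.INTER_CUBIC) for x in (a,b)]))
E
```

```text
(no output)
```

View pics/c0.png

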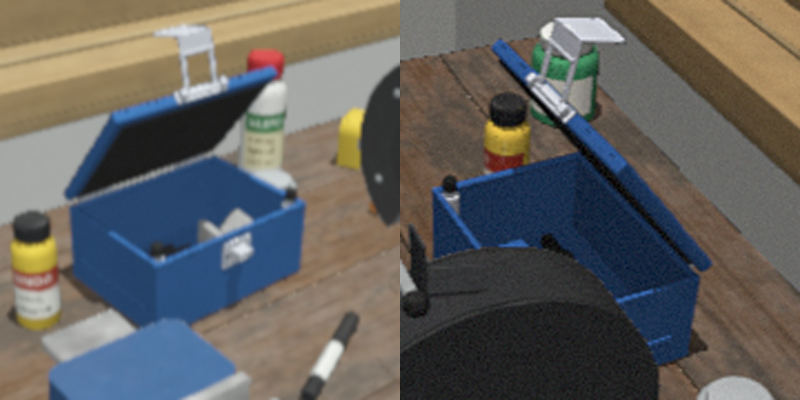

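```bash
cat > h.py <<'E'
import numpy as np, cv2
from bench import ctrl, imaging
from scipy.spatial.transform import Rotation as R
def ray(n,uv,info=None):
    i=imaging.camera_info(n) if info is None else info
    K,T=i["K"],i["T"]; d=np.array([(uv[0]-K[0,2])/K[0,0],-(uv[1]-K[1,2])/K[1,1],-1.0])
    return T[:3,3],T[:3,:3]@d
def onz(n,uv,z,info=None):
    c,d=ray(n,uv,info); return c+d*(z-c[2])/d[2]
def proj(n,P,info=None):
    i=imaging.camera_info(n) if info is None else info
    p=(np.linalg.inv(i["T"])@np.r_[P,1])[:3]; q=i["K"]@np.array([p[0],-p[1],-p[2]]); return q[:2]/q[2]
def wrist(q=None):
    o=ctrl.get_obs(); i=dict(imaging.camera_info("wrist")); T=np.eye(4)
    w,x,y,z=o["eef_rot"]; T[:3,:3]=R.from_quat([x,y,z,w]).as_matrix(); T[:3,3]=o["eef_pos"]
    i["T"]=T@i["tool_from_camera"]; return i
def case_pt(p,P): # p=x,y,yaw ; P case frame
    c,s=np.cos(p[2]),np.sin(p[2]); return np.array([p[0]+c*P[0]-s*P[1],p[1]+s*P[0]+c*P[1],P[2]])
def lid_pt(a,r,y,h): # r from hinge axis to front, h above underside -> case frame
    return np.array([.07-r*np.cos(a)+h*np.sin(a),y,.088+r*np.sin(a)+h*np.cos(a)])
def bail_pt(a,b,d,out,y): # d along frame, out: towards front when hanging
    H=lid_pt(a,.148,y,.006)
    # lid-frame dirs: f (front), u(up from top)
    f=np.array([-np.cos(a),0,np.sin(a)]);u=np.array([np.sin(a),0,np.cos(a)])
    along=-np.cos(b)*u+np.sin(b)*f; o=np.cos(b)*f+np.sin(b)*u
    return H+d*along+out*o
E
python3 - <<'E'
from h import *
from scipy.optimize import least_squares
S=lambda u,v:(190+u/2.2222,110+v/2.2222); D=lambda u,v:(245+(u-400)/2.2222,95+v/2.2222)
for n,uv in (("scene",S(157,265)),("scene",S(303,205)),("scene",S(73,207)),("side",D(435,190)),("side",D(697,278))): print(n,onz(n,uv,.085)[:2].round(3))
obs=[("scene",S(157,265),(-.07,.095,.085)),("scene",S(303,205),(-.07,-.095,.085)),("scene",S(73,207),(.07,.095,.085)),("side",D(435,190),(-.07,.095,.085)),("side",D(697,278),(.07,-.095,.085)),("scene",S(163,323),(-.07,.095,0)),
]
lids=[("scene",S(275,72),(.146,-.097,.006)),("scene",S(115,115),(.146,.097,.006)),("side",D(628,160),(.146,-.097,.012)),("side",D(495,45),(.146,.097,.006))]
def f(p):
    r=[np.subtract(proj(n,case_pt(p,P)),uv) for n,uv,P in obs]+[np.subtract(proj(n,case_pt(p,lid_pt(p[3],P[0],P[1],P[2]))),uv) for n,uv,P in lids]
    return np.concatenate(r)
s=least_squares(f,[.6,.1,0,1.],loss="soft_l1");p=s.x;print(p.round(4),s.fun.reshape(-1,2).round(1))
print("edge",case_pt(p,lid_pt(p[3],.146,0,.012)).round(3),"seat",case_pt(p,(-.078,0,.064)).round(3))
for b in (2,2.2,2.4,2.6):
    print(b,[(n,k,proj(n,case_pt(p,bail_pt(p[3],b,d,o,0))).round(1)) for n in ("scene","side") for k,d,o in (("bar",.036,0),("tab",.05,.034))])
print("scene bail",S(200,50),S(155,30),"side",D(555,45),D(620,42))
for n,uv in (("scene",(339,270)),): print(onz(n,uv,.008).round(3))
print("tin",onz("side",(397,275),.035).round(3),"glue bottom",onz("scene",S(38,322),0).round(3))
E
```

```text
scene [0.562 0.049]
scene [ 0.567 -0.133]
scene [0.695 0.055]
side [0.562 0.045]
side [ 0.707 -0.133]
[ 0.635  -0.043   0.0494  0.9208] [[ 0.4  0.3]
 [ 2.  -1.5]
 [-1.5 -0.8]
 [-1.6 -0.7]
 [ 2.   0.1]
 [-2.2  8.9]
 [ 0.9 -1.6]
 [-0.2  0.7]
 [ 0.2  1.2]
 [-0.1 -1.7]]
edge [ 0.626 -0.043  0.211] seat [ 0.557 -0.047  0.064]
2 [('scene', 'bar', array([284. , 134.7])), ('scene', 'tab', array([274.4, 120.4])), ('side', 'bar', array([309.7, 120.3])), ('side', 'tab', array([327.8, 104.3]))]
2.2 [('scene', 'bar', array([281.7, 133.3])), ('scene', 'tab', array([271. , 121.8])), ('side', 'bar', array([313.9, 118.9])), ('side', 'tab', array([333.6, 106.3]))]
2.4 [('scene', 'bar', array([279.3, 132.6])), ('scene', 'tab', array([268. , 124.3])), ('side', 'bar', array([317.9, 118.4])), ('side', 'tab', array([338.4, 109.6]))]
2.6 [('scene', 'bar', array([277.1, 132.6])), ('scene', 'tab', array([265.6, 127.7])), ('side', 'bar', array([321.8, 118.7])), ('side', 'tab', array([342.2, 114. ]))]
scene bail (280.0009000090001, 132.50022500225003) (259.7506975069751, 123.50013500135002) side (314.7506975069751, 115.25020250202502) (344.0009900099001, 113.90018900189003)
[ 0.445 -0.061  0.008]
tin [ 0.7   -0.214  0.035] glue bottom [0.654 0.122 0.   ]
```

The crop gives the case centre at (0.635, -0.043), yaw about 0.03, lid about 0.92 and bail about 2.4. The pen, tin and bottle are clear of the path. I'll go over the back of the lid, left of the bail, with the fingers shut.

```bash
python3 -m pendant '[[0,0,-4,-7],[0,0,-8,-14],[0,0,-11,-21],[-4,-1.7,-11,-26],[-8,-3.5,-11,-26],[-62.1,-27.3,-11,-26],[-62.1,-27.3,-11,-26],[-62.1,-27.3,-11,-26],[-62.1,-27.3,-11,-26],[-62.1,-27.3,-11,-26],[-62.1,-27.3,-11,-26],[-62.1,-27.3,-11,-26]]' 0
```

```text
time_s: 1.1
eef_pos: [0.4867, 0.2466, 0.363]
eef_rot: [-0.0, -0.018, 1.0, -0.0]
wrist_force: [-0.2, 1.0, 0.3]
opening: 0.002
grasp_force: 0.0
```

```bash
python3 -m pendant '[[-20.5,-22.3,0,0],[-20.5,-22.3,0,0],[-20.5,-22.3,0,0],[-20.5,-22.3,0,0],[-20.5,-22.3,0,0],[-20.5,-22.3,0,0],[-20.5,-22.3,0,0],[-20.5,-22.3,0,0],[-20.5,-22.3,0,0],[-20.5,-22.3,0,0]]'
python3 - <<'E'
from h import *
i=wrist(); im=imaging.camera("wrist"); cv2.imwrite("pics/w1.png",im[:,:,::-1])
p=(.635,-.043,.036)
for k,P in (("edgeL",lid_pt(.92,.146,.097,.012)),("edgeM",lid_pt(.92,.146,0,.012)),("bar",bail_pt(.92,2.4,.036,0,0)),("rimFL",(-.07,.095,.085)),("hingeL",lid_pt(.92,0,.097,.012))): print(k,case_pt(p,P).round(3),proj("",case_pt(p,P),i).round())
E
```

```text
time_s: 1.93
eef_pos: [0.6985, 0.0327, 0.362]
eef_rot: [-0.001, -0.017, 1.0, 0.0]
wrist_force: [0.5, 1.2, -0.7]
opening: 0.003
grasp_force: 0.0
edgeL [0.623 0.054 0.211] [307. 121.]
edgeM [ 0.626 -0.043  0.211] [199. 121.]
bar [ 0.627 -0.043  0.245] [187. 120.]
rimFL [0.562 0.049 0.085] [298.  74.]
hingeL [0.711 0.057 0.095] [298. 192.]
```

View pics/w1.png

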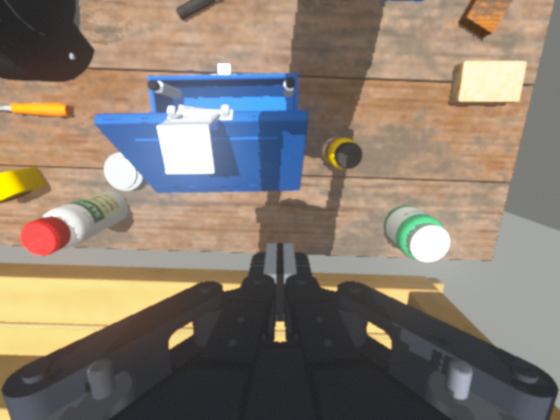

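The wrist view agrees with the estimate: lid front corners at (96,115) and (307,115), tab at (187,150), catch at (224,68). Now I'll lower behind the lid and push it shut.

```bash
python3 -m pendant '[[0.8,0,4,0],[1.6,0,8,0],[2.4,0,12,0],[2.4,0,15.1,0],[3.5,0,15.1,0],[4.7,0,15.1,0],[5.7,0,15.8,0],[6.7,0,16.5,0],[7.5,0,17.5,0],[8.2,0,18.4,0],[8.8,0,19.5,0],[9.4,0,20.5,0]]'
python3 -m pendant '[[0.2,0,0.8,0],[0.4,0,1.6,0],[0.6,0,2.3,0],[0.6,0,2.6,0],[0.6,0,2.8,0],[0.6,0,2.8,0]]'
```

```text
time_s: 2.98
eef_pos: [0.6039, 0.0311, 0.1584]
eef_rot: [0.001, -0.019, 1.0, 0.0]
wrist_force: [0.3, -0.0, 0.1]
opening: -0.002
grasp_force: 0.1
time_s: 3.48
eef_pos: [0.5989, 0.0292, 0.1299]
eef_rot: [-0.0, -0.018, 1.0, 0.0]
wrist_force: [0.2, -0.1, -0.5]
opening: -0.004
grasp_force: 0.0
```

```bash
python3 -m pendant '[[0,0,0.2,0],[0,0,0.4,0],[0,0,0.5,0],[0,0,0.5,0]]'
python3 - <<'E'
from h import *
i=wrist(); im=imaging.camera("side"); print(ctrl.get_obs()["wrist_force"])
w=imaging.camera("wrist")
cv2.imwrite("pics/w2.png",np.hstack([cv2.resize(im[95:275,245:425],(400,400),interpolation=cv2.INTER_CUBIC),cv2.resize(w,(400,400))])[:,:,::-1])
E
```

```text
time_s: 3.82
eef_pos: [0.5991, 0.0291, 0.126]
eef_rot: [0.0, -0.018, 1.0, -0.0]
wrist_force: [-3.1, -0.8, 3.5]
opening: -0.0
grasp_force: 1.9
[-2.4365965 -0.5409047  4.9485585]
```

View pics/w2.png

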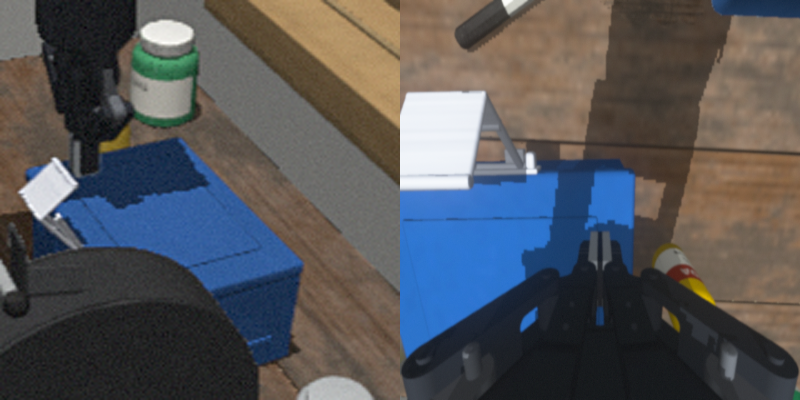

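The lid is shut on its buffers (5 N). In the wrist half of the picture the tab stands up at (445,135). I'll lift, centre behind the tab and swing the bail forward.

```bash
python3 -m pendant '[[0,0,-4,0],[0,0,-8.5,0],[0,-3.7,-8.5,0],[0,-7.4,-8.5,0],[0,-7.4,-8.5,0],[0.5,-7.4,-6,0],[1.5,-7.4,-4.2,0],[3,-7.4,-4.2,0],[3,-7.4,-4.2,0]]'
python3 -m pendant '[[0.7,0,0.2,0],[1.4,0,0.5,0],[2.1,0,1.0,0],[2.8,0,1.5,0],[3.6,0,2.3,0],[4.2,0,2.8,0],[4.7,0,3.2,0],[4.7,0,3.2,0]]'
python3 - <<'E'
from h import *
im=imaging.camera("side"); print(ctrl.get_obs()["wrist_force"])
w=imaging.camera("scene")
cv2.imwrite("pics/w3.png",np.hstack([cv2.resize(im[95:275,200:380],(400,400),interpolation=cv2.INTER_CUBIC),cv2.resize(w[110:290,190:370],(400,400),interpolation=cv2.INTER_CUBIC)])[:,:,::-1])
E
```

```text
time_s: 4.67
eef_pos: [0.5686, -0.0451, 0.1648]
eef_rot: [-0.003, -0.018, 1.0, 0.001]
wrist_force: [0.6, 0.9, 0.0]
opening: -0.002
grasp_force: 0.0
time_s: 5.33
eef_pos: [0.5231, -0.0471, 0.1342]
eef_rot: [-0.001, -0.018, 1.0, 0.0]
wrist_force: [-0.1, -0.1, 0.2]
opening: 0.005
grasp_force: 0.0
[0.27251074 0.3621605  0.02035084]
```

View pics/w3.png

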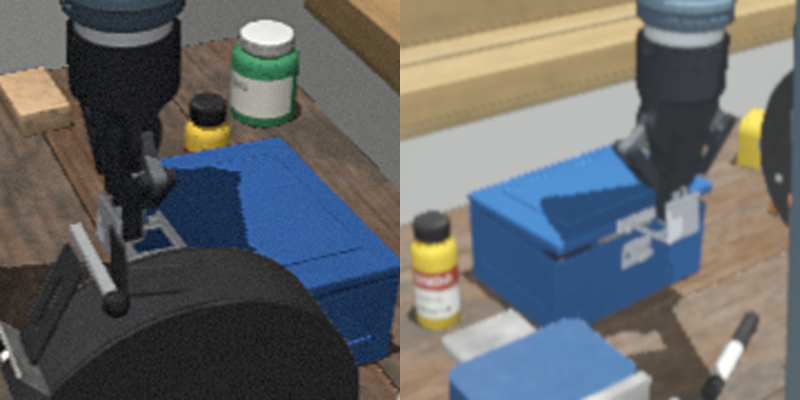

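The bail now points straight forward with the tab in front of the finger (left half, about (130,225)). I'll press it down with the fingertip in the corner.

```bash
python3 -m pendant '[[0,0,0.8,0],[0,0,1.5,0],[0,0,2.2,0],[0.1,0,2.8,0],[0.1,0,3.2,0],[-0.1,0,3.7,0],[-0.3,0,4.2,0],[-0.6,0,4.6,0],[-0.9,0,4.9,0],[-0.9,0,4.9,0]]'
python3 - <<'E'
from h import *
im=imaging.camera("side"); print(ctrl.get_obs()["wrist_force"])
w=imaging.camera("scene")
cv2.imwrite("pics/w4.png",np.hstack([cv2.resize(im[130:230,200:300],(400,400),interpolation=cv2.INTER_CUBIC),cv2.resize(w[170:270,260:360],(400,400),interpolation=cv2.INTER_CUBIC)])[:,:,::-1])
E
```

```text
time_s: 6.27
eef_pos: [0.5338, -0.047, 0.0855]
eef_rot: [-0.0, -0.018, 1.0, 0.0]
wrist_force: [-0.8, 0.4, 0.1]
opening: 0.001
grasp_force: 0.0
[ 0.01191016  0.06941963 -0.12781162]
```

View pics/w4.png

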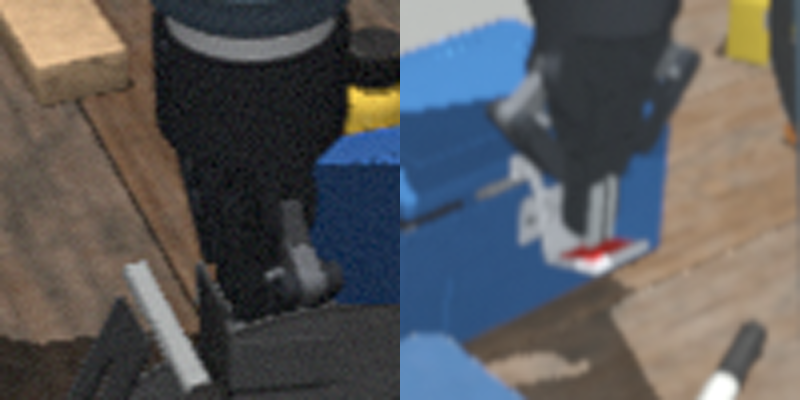

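The bail hangs in front of the catch with the fingertip over the red pad (right half, about (597,252)). Now I'll push down gradually.

```bash
python3 -m pendant '[[0,0,0.3,0],[0,0,0.6,0],[-0.1,0,0.9,0],[-0.1,0,1.1,0],[-0.1,0,1.1,0]]'
python3 -m pendant '[[0,0,0.2,0],[0,0,0.4,0],[0,0,0.5,0],[0,0,0.5,0],[0,0,0.5,0]]'
```

```text
time_s: 6.78
eef_pos: [0.5345, -0.0471, 0.0757]
eef_rot: [-0.0, -0.018, 1.0, -0.0]
wrist_force: [-2.2, 0.2, 4.0]
opening: 0.001
grasp_force: 3.5
time_s: 7.2
eef_pos: [0.5366, -0.0473, 0.0716]
eef_rot: [0.002, -0.018, 1.0, -0.0]
wrist_force: [3.0, 1.2, 5.0]
opening: -0.001
grasp_force: 3.0
```

```bash
python3 -m pendant '[[0,0,0.2,0],[0,0,0.4,0],[0,0,0.4,0],[0,0,0.4,0]]'
python3 -m pendant '[[0,0,0.15,0],[0,0,0.3,0],[0,0,0.3,0],[0,0,0.3,0]]'
```

```text
time_s: 7.53
eef_pos: [0.538, -0.0473, 0.0686]
eef_rot: [0.004, -0.018, 1.0, -0.001]
wrist_force: [5.5, 4.0, 7.8]
opening: 0.004
grasp_force: 4.8
time_s: 7.87
eef_pos: [0.5399, -0.0474, 0.0673]
eef_rot: [0.006, -0.018, 1.0, -0.001]
wrist_force: [5.6, 5.1, 15.6]
opening: -0.006
grasp_force: 12.0
```

```bash
python3 -m pendant '[[0,0,0.1,0],[0,0,0.2,0],[0,0,0.2,0],[0,0,0.2,0]]'
python3 - <<'E'
from h import *
o=ctrl.get_obs();print(o["wrist_force"],o["torque"],o["eef_pos"])
w=imaging.camera("scene");v=imaging.camera("wrist")
cv2.imwrite("pics/w5.png",np.hstack([cv2.resize(w[170:270,260:360],(400,400),interpolation=cv2.INTER_CUBIC),cv2.resize(v[:,70:490],(400,400))])[:,:,::-1])
E
```

```text
time_s: 8.2
eef_pos: [0.54, -0.0474, 0.0669]
eef_rot: [0.006, -0.018, 1.0, -0.001]
wrist_force: [-1.8, 6.0, 32.1]
opening: 0.001
grasp_force: 21.8
[-1.83370288  5.97111904 32.06078628] [ 1.02554588 -0.0356762   0.00691345] [ 0.53998408 -0.04743934  0.06692361]
```

View pics/w5.png

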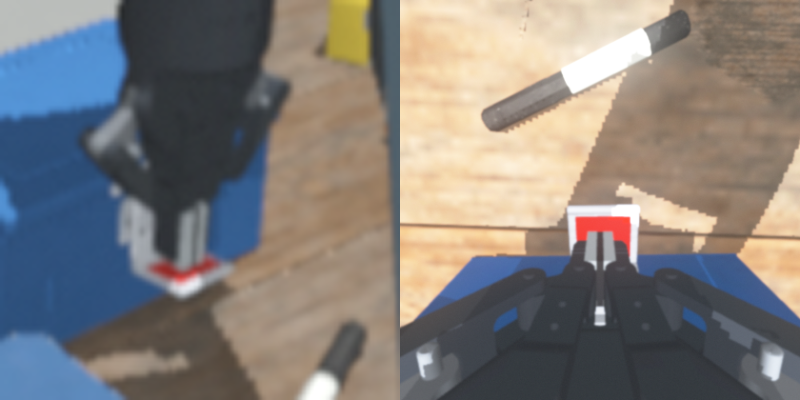

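The tab is level and the lid is bottomed (32 N). I'll ease off with a slight inward bias.

```bash
python3 -m pendant '[[-0.1,0,-0.2,0],[-0.2,0,-0.4,0],[-0.2,0,-0.6,0],[-0.2,0,-0.8,0],[-0.2,0,-0.8,0]]'
python3 -m pendant '[[0,0,-0.4,0],[0.2,0,-0.8,0],[0.5,0,-1.6,0],[0.5,0,-1.6,0]]'
python3 -m pendant '[[1,0,-4,0],[1,0,-8,0],[1,0,-12,0],[0,0,-16,0],[-4,0,-18,0],[-8,4,-18,0],[-8,8,-18,0],[-8,12,-18,0],[-8,16,-18,0],[-8,16,-18,0]]'
python3 - <<'E'
from h import *
im=imaging.camera("side")
w=imaging.camera("scene")
cv2.imwrite("pics/w6.png",np.hstack([cv2.resize(im[130:290,240:400],(400,400),interpolation=cv2.INTER_CUBIC),cv2.resize(w[170:270,260:360],(400,400),interpolation=cv2.INTER_CUBIC)])[:,:,::-1])
i=imaging.camera_info("scene")
for a,b in ((.04,-.03),(.04,.05),(.065,.25)): print(a,b,[((np.array(proj("scene",case_pt((.635,-.043,.036),bail_pt(a,b,d,o,y))))-(260,170))*4+(400,0)).round() for d,o,y in ((0,0,0),(.036,0,0),(.05,.034,.019),(.05,.034,-.019))], ((np.array(proj("scene",case_pt((.635,-.043,.036),lid_pt(a,.146,.097,0))))-(260,170))*4+(400,0)).round())
E
```

```text
time_s: 8.72
eef_pos: [0.538, -0.0473, 0.0704]
eef_rot: [0.002, -0.018, 1.0, -0.0]
wrist_force: [4.5, -0.2, 6.0]
opening: 0.002
grasp_force: 3.3
time_s: 9.05
eef_pos: [0.5311, -0.0472, 0.0862]
eef_rot: [-0.0, -0.018, 1.0, -0.0]
wrist_force: [0.4, -0.3, 0.4]
opening: -0.001
grasp_force: 0.0
time_s: 9.88
eef_pos: [0.6046, 0.1215, 0.2648]
eef_rot: [-0.001, -0.02, 1.0, 0.001]
wrist_force: [-0.4, 0.1, 0.5]
opening: -0.001
grasp_force: 0.0
0.04 -0.03 [array([557., 158.]), array([555., 218.]), array([571., 281.]), array([624., 256.])] [405. 229.]
0.04 0.05 [array([557., 158.]), array([558., 220.]), array([576., 280.]), array([630., 254.])] [405. 229.]
0.065 0.25 [array([557., 152.]), array([569., 217.]), array([590., 265.]), array([644., 240.])] [405. 222.]
```

View pics/w6.png

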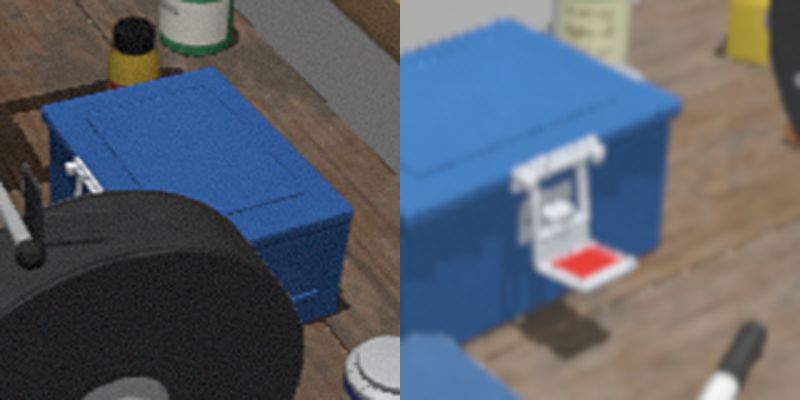

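The tab's front corners are at (582,291) and (635,265), within a few pixels of the hooked prediction. They are about 25 px below the unhooked one, and the catch shows through the bail window at (557,210). The bail holds with the arm clear, and the bottle, tin and pen were not touched.

```bash
python3 -c "
from bench import workorder
print(workorder.hand_in())"
```

```text
the job is handed in; nothing more can be done
None
```

The lid is closed and the last pictures show the bail hooked behind the catch and holding with the arm clear; peak push was about 32 N against the task's 12–22 N, the bottle, tin and pen were left alone, and the job was handed in at about 10 s with no verdict shown.

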